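# Put the brittle thermocouple sheath away in its stand

### The arm

A 6-joint arm with a two-finger parallel gripper is mounted at the origin on the work surface. World frame = base frame: x ahead of the robot, y to its left, z up, the work surface at z = 0. Lengths are in m, angles in rad, forces in N, time in s.
With the tool pointing down it reaches from about 0.3 to 0.875 m from the base axis. Payload 6.4 kg.
Tool frame: the origin (TCP) lies midway between the tips of the shut fingers; the grasp point (between the pads) lies 19 mm behind it; z points along the fingers, y is the line along which they close (so a half turn about z gives the same grasp; the last joint's range is limited). The gripper opens to 85 mm and grips with 20 to 120 N. Pads are 22 mm wide; open, the fingers measure 114 mm over their backs; the gripper's body (76 mm by 85 mm) begins 54 mm behind the grasp point. The pads swing forward as they close: fully open they stand 13 mm farther back than shut.
Start: joints at [-1.496, 0.181, 1.607, -0, 1.354, -0.206], TCP at [0.159, -0.552, 0.231] pointing down, gripper open.
Joint ranges: [-2.99, 2.99], [-0.89, 2.07], [0.3, 2.58], [-1.14, 4.28], [0, 2.63], [-3.12, 3.12]. Speed limits (rad/s): [2.57, 2.57, 3.01, 3.14, 3.14, 3.14].

### API

Orientations are given as a unit quaternion [w, x, y, z].
In Python, from bench import * gives the robot as it stands.
- The arm moves only by the tool play_rows, never from a script. Its argument "plan" is a list of rows, each a list of 3 entries, a list of its own where there are three numbers: the finger opening in mm, from 0 to 85.4, then the shift along the tool's x, y, z normalised to -1 to 1, where 1 is 40 cm, then the turn about the tool's z normalised to -1 to 1, where 1 is pi rad. A call has 1 to 10 rows; each row is the pose to reach, as a shift and turn from the pose commanded when the call began, along the tool's axes at that moment, turning the shorter way round; what a row does not reach only later rows make up. A row lasts 1/10 s, in which the tool goes at most 50 mm and 8.59 degrees, less where a joint would pass 70% of its speed; a pose out of reach is approached as far as the arm can. A call with a number of a shift or a turn outside -1 to 1 is refused whole. A call with a gripper value outside its range is refused whole. The fingers move at their own pace and stop on an object; the grip force is fixed at half the most. Time passes only in rows, so rows that repeat a pose let the fingers close. It gives the time, the measured TCP pose, the force, the opening and the grip force at its end, in the units of the state.
- get_obs(): the state, without advancing time (a new reading comes with each control period).
- camera(name): name is "scene" or "top"; returns a dict with "image" (400x640x3 uint8, red, green, blue), "range_z" (400x640 float32, m along the optical axis (not along the pixel's ray), 0 where there is no reading), "intrinsics" (3x3 intrinsics, pixels), "rvec" (rotation vector, rad) and "tvec" (3), from world to camera coordinates, as OpenCV has them. Camera axes: x right, y down, z forward; pixel columns grow to the right and rows downward; lengths in m; the calibration is good to about 2 mm. A picture is of the moment at which its call begins.
- hand_in(): hands the job in; it is judged then, once.
Trained networks look in a picture, given as the dict that the camera call returned (one of the last four; its "shot" number tells which), for a name from the list of things; names that differ only in an ending like _2 or _b are one class to them, and where a whole thing is asked for, a point or a joint stands for the part that bears it (a point fixed in the world has none). Each returns a list of dicts, best first, with "conf" (0 to 1); they miss things now and then, are a little off and sometimes report something else, mostly with a low value. They report only what shows in the picture. A call takes as long as a camera call. They do not tell look-alikes from the thing itself.
- search_frame(picture, label): "rect" ([centre column, centre row, width, height] in pixels, round what is visible of it).
- masks_of(picture, label): "mask" (400x640 bool, what is visible of it) and "rect" ([centre column, centre row, width, height] in pixels, round what is visible of it).
The state is a dict: "time_s": time; "q": joint angles; "dq": joint speeds; "joint_efforts": joint torques, N m; "eef_pos": TCP position; "eef_rot": TCP orientation; "wrist_force": force on the tool from outside, world axes, zero at the start; "torque": the same for the moment, N m; "opening": opening from 0.0 (shut) to 1.0 (fully open); "grasp_force": force on a finger pad.
Only numpy, scipy, OpenCV 4.12 (cv2) and the standard library are available. Lean on these libraries where they do the work, as an engineer would, in place of code of your own. Each camera call takes 0.05 s, during which the arm holds its last target. There are 200 camera calls.

### The job

Take the brittle ceramic sheath (the rod with the thick round head) out of the leaning cradle and stand it, head up, in the empty pocket of the upright stand, all the way down, and let go. It cracks easily: grip it with no more than 15 N, lower it in gently instead of letting it fall, and do not knock it against the cradle, the stand or the other rods. Leave the other rods where they are.

Things in the scene. Friction and masses are not known exactly. Their poses are not given: they have to be found in the camera images.
- sheath: Brittle white ceramic sheath, about 0.12 kg: round stem 22 mm thick, 150 mm long, with a round head 34 mm thick and 40 mm long on its upper end (190 mm in all). It leans in one of the cradle's troughs, 35 degrees from vertical, head up and towards the robot. Origin: centre of the foot's end face; its z axis runs along the stem to the head.
- sheath_grip (a point): Point on the sheath's axis in the middle of the head, 20 mm below its top end (170 mm above the foot); a good place to grip.
- cradle: Fixed cradle on a base plate 200 x 250 x 10 mm. Three open troughs at y = -80, 0, 80 mm slope 35 degrees from vertical, from a rod's foot at x = +60, z = 34 mm up towards -x (the robot). They are open upwards and to +x, hold the lowest 115 mm of a rod and leave its upper end free; a toe board stops the feet. Origin: centre of the base's underside, z up.
- graphite: Bystander: plain black graphite rod without a head, 22 mm thick, 170 mm long, leaning in another trough of the cradle. Origin: centre of its foot, z along the rod.
- ceramic_rod: Bystander: plain white ceramic rod without a head, 22 mm thick, 150 mm long, leaning in another trough of the cradle. Origin: centre of its foot, z along the rod.
- stand: Fixed upright steel stand: base plate 110 x 200 x 6 mm with two square pockets, open at the top, at y = -50 mm (holds the steel bar) and y = +50 mm (empty). Each pocket is 40 x 40 mm inside with walls 4 mm thick, its floor 10 mm and its rim 106 mm above the table. Origin: centre of the base's underside, z up.
- free_floor (a point): Centre of the empty pocket's floor.
- free_mouth (a point): Centre of the empty pocket's mouth, level with its rim.
- bar: Bystander: plain steel bar, 22 mm thick, 150 mm long, standing in the stand's other pocket. Origin: centre of its foot, z along the bar.
Mind the look-alikes: they are no part of the job. What is shaped like the sheath but blue is not meant. Leave any orange look-alike of the stand alone.

How it is judged:
At the end, for the whole second after the job is handed in: The sheath stands head up in the stand's empty pocket, its foot on the pocket's floor (within 8 mm in height and 20 mm sideways), leaning no more than 15 degrees, at rest and released (horizontal distance between sheath and free_floor below 0.02 m and z of sheath in the frame of stand between 0 and 0.018 m and angle between sheath's own z axis and vertical below 0.26 rad and linear speed of sheath below 0.02 m/s and contact force between the fingers and sheath below 0.1 N); the robot touches nothing.
It fails at once if the fingers squeeze the sheath with more than 15 N (contact force between the fingers and sheath above 30 N).
It fails at once if the sheath is knocked or pressed against the stand, the cradle or another rod with more than 20 N (contact force between sheath and stand above 20 N or contact force between sheath and cradle above 20 N or contact force between sheath and graphite above 20 N or contact force between sheath and ceramic_rod above 20 N or contact force between sheath and bar above 20 N).
It fails at once if the sheath is let fall: out of the fingers it moves faster than 0.5 m/s (a drop of about 13 mm) (contact force between the fingers and sheath below 0.1 N and linear speed of sheath above 0.5 m/s).
It fails at once if one of the other rods is moved by more than 30 mm (distance of any of graphite, ceramic_rod, bar from where it was at the start of the episode above 0.03 m).
It also fails if it takes over 38 s, if anything falls off the work surface, if the arm or the gripper's body presses on something with over 40 N, if the wrist force passes 120 N, or if a joint passes its speed limit or range.

## Working session

There is one attempt and no reset: what is moved stays moved. The work goes in short steps, Python scripts to look and compute and a tool call to move; the robot and the scene stay as the last step left them, time stands still between calls to the robot, and variables do not carry over. Pictures are saved under pics/ and viewed, at most 10 in all, crops included, and the job is handed in when it is done.

Besides the shell and the picture viewer there is one more tool, called as name(argument=value, ...), one argument or row to a line, values as JSON. play_rows: Moves the arm, as the interface text tells. Its arguments: {"type":"object","properties":{"plan":{"type":"array","items":{"type":"array"}}},"required":["plan"]}

```bash
ls; mkdir -p pics
python3 - <<'E'
from bench import *
import cv2,numpy as np,pickle
for n in("scene","top"):
    c=camera(n); cv2.imwrite(f"pics/{n}1.png",c["image"][...,::-1])
    R=cv2.Rodrigues(np.array(c["rvec"],float))[0]
    print(n,"cam pos",-R.T@np.array(c["tvec"]),"axis",R[2])
    for l in("sheath","cradle","stand","graphite","ceramic_rod","bar"):
        for d in masks_of(c,l)[:3]: print(l,round(d["conf"],2),np.round(d["rect"]))
    pickle.dump(c,open(f"{n}.pkl","wb"))
print(get_obs())
E
```

```text
pics
scene cam pos [ 1.25779804 -0.29220026  0.79233869] axis [-0.74870272  0.17646837 -0.63898603]
sheath 0.9 [417. 212.  13.  76.]
sheath 0.9 [366. 188.  59.  15.]
sheath 0.63 [290. 193.  62.  23.]
cradle 0.79 [445. 233. 116.  70.]
stand 0.97 [272. 258.  84.  85.]
stand 0.92 [177. 210.  80.  63.]
graphite 0.64 [479. 208.   6.  67.]
graphite 0.28 [419. 213.  20.  76.]
ceramic_rod 0.94 [453. 218.  12.  56.]
bar 0.61 [254. 240.   6.  25.]
top cam pos [ 0.37285168 -0.11014422  1.51538344] axis [ 0.08935615  0.00379541 -0.99599251]
sheath 0.9 [259. 250.  58.  22.]
sheath 0.75 [339. 259.  59.  17.]
sheath 0.65 [233. 174.  20.  37.]
cradle 0.69 [215. 175.  83.  71.]
cradle 0.25 [181. 167.  26.  28.]
stand 0.93 [363. 177.  68.  61.]
stand 0.75 [440. 249.  68.  53.]
graphite 0.74 [180. 165.  29.  34.]
ceramic_rod 0.47 [209. 166.  18.  27.]
bar 0.42 [380. 163.   9.   6.]
{'time_s': 0.7, 'q': array([-1.49631136e+00,  1.80799928e-01,  1.60701856e+00, -6.18636505e-06,
        1.35379163e+00, -2.06317032e-01]), 'dq': array([-0.00029882,  0.00072262,  0.00078555, -0.00095759,  0.00089505,
       -0.00027587]), 'joint_efforts': array([ 2.98744644e-04, -4.44713116e+01, -3.51620221e+01, -4.82359374e-04,
        4.99961643e-04,  1.38289738e-05]), 'eef_pos': array([ 0.15935368, -0.55248471,  0.23127952]), 'eef_rot': array([-8.91203351e-06,  9.90159867e-01,  1.39940839e-01, -2.43890741e-06]), 'wrist_force': array([ 0.06246597,  0.31751706, -0.39496312]), 'torque': array([-0.02258223, -0.02706327, -0.01600991]), 'grasp_force': 0.0, 'opening': 0.9994069409595902}
```

View pictures.

View pics/scene1.png

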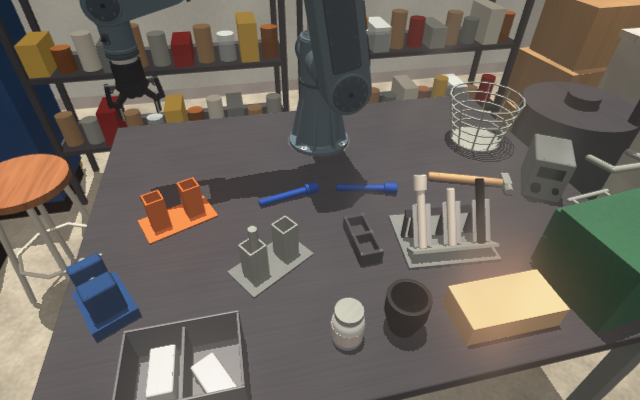

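View pics/top1.png

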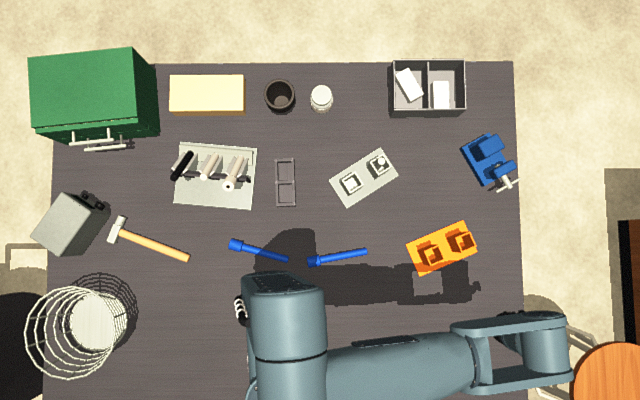

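The white headed rod at scene (417,212) / top (233,174) is the only white headed one and leans in the cradle, so it's the sheath. The blue ones at scene (290,193) and (366,188) are lying decoys. The grey stand is at scene (272,258) / top (363,177), with its empty pocket at top (350,182) and the bar at (380,162). The orange stand at scene (177,210) is a decoy. I'll measure these and confirm with a crop.

```bash
cat > h.py <<'E'
import numpy as np,cv2
from scipy.optimize import least_squares
def cloud(c,m):
    R=cv2.Rodrigues(np.array(c["rvec"],float))[0];K=c["intrinsics"]
    v,u=np.nonzero(m&(c["range_z"]>0));z=c["range_z"][v,u]
    P=np.c_[(u-K[0][2])/K[0][0]*z,(v-K[1][2])/K[1][1]*z,z]
    return (P-np.ravel(c["tvec"]))@R
def dist(p,P):  # signed distance to sheath surface; p=foot xyz, tilt dx,dy
    d=np.array([p[3],p[4],1]);d/=np.linalg.norm(d)
    t=(P-p[:3])@d;r=np.linalg.norm(P-p[:3]-np.outer(t,d),axis=1)
    def cyl(a,b,R):
        q=np.c_[r-R,np.abs(t-(a+b)/2)-(b-a)/2]
        return np.linalg.norm(np.maximum(q,0),axis=1)+np.minimum(q.max(1),0)
    return np.minimum(cyl(0,.15,.011),cyl(.15,.19,.017))
def fit(P,p0):
    s=least_squares(lambda p:dist(p,P),p0,loss="soft_l1",f_scale=.002,x_scale=[.01,.01,.01,.1,.1])
    p=s.x;d=np.array([p[3],p[4],1]);d/=np.linalg.norm(d)
    return p[:3],d,np.median(abs(dist(p,P)))
E
python3 - <<'E'
from bench import *
from h import *
C={}
S={"scene":((417,212),(272,258),(445,233)),"top":((233,174),(363,177),(215,175))}
for n in S:
    c=C[n]=camera(n)
    C[n+"m"]=[]
    for l,ctr in zip(("sheath","stand","cradle"),S[n]):
        ds=masks_of(c,l); d=min(ds,key=lambda d:np.hypot(d["rect"][0]-ctr[0],d["rect"][1]-ctr[1]))
        C[n+"m"].append(d["mask"]); print(n,l,d["conf"],np.round(d["rect"]),d["mask"].sum())
P=[cloud(C[n],C[n+"m"][0]) for n in S]
for n,Q in list(zip(S,P))+[("both",np.vstack(P))]:
    Q=Q[Q[:,2]>.02]; print(n,"range",Q.min(0).round(3),Q.max(0).round(3))
    top=Q[Q[:,2]>Q[:,2].max()-.04].mean(0)
    f,d,e=fit(Q,[top[0]+.09,top[1],.034,-.7,0])
    print(" foot",f.round(4),"d",d.round(3),"lean",np.degrees(np.arccos(d[2])).round(1),"grip",(f+.17*d).round(4),"err",e.round(4))
for n in S:
    Q=cloud(C[n],C[n+"m"][1]); r=Q[(Q[:,2]>.099)&(Q[:,2]<.113)]
    print(n,"stand zmax",np.percentile(Q[:,2],[50,90,98]).round(3),len(r))
    if len(r)>10:
        _,lab,cen=cv2.kmeans(np.float32(r[:,:2]),2,None,(3,50,1e-4),5,0)
        for k in(0,1):
            q=r[lab.ravel()==k]; print(" pocket",cv2.minAreaRect(np.float32(q[:,:2]*1000)),q[:,2].mean().round(4))
    b=Q[Q[:,2]<.012]; print(" base",cv2.minAreaRect(np.float32(Q[Q[:,2]<.02][:,:2]*1000)),np.median(b[:,2]))
    Q=cloud(C[n],C[n+"m"][2]); print(" cradle",cv2.minAreaRect(np.float32(Q[(Q[:,2]<.015)&(Q[:,2]>.003)][:,:2]*1000)))
a=C["scene"]["image"][165:300,215:510,::-1]; b=C["top"]["image"][130:225,165:405,::-1]
a=cv2.resize(a,(780,357),interpolation=3);b=cv2.resize(b,(610,241),interpolation=3)
im=np.zeros((598,780,3),np.uint8);im[:357]=a;im[357:,:610]=b;cv2.imwrite("pics/crop1.png",im)
print(get_obs()["time_s"])
E
```

```text
scene sheath 0.96 [420. 212.  14.  78.] 728
scene stand 0.59 [272. 258.  87.  80.] 3420
scene cradle 0.89 [444. 232. 114.  70.] 4859
top sheath 0.57 [232. 173.  22.  38.] 344
top stand 0.68 [362. 176.  64.  56.] 2047
top cradle 0.91 [215. 176.  81.  65.] 3925
scene range [0.516 0.122 0.024] [0.637 0.158 0.199]
 foot [0.629  0.1333 0.0332] d [-0.571  0.054  0.819] lean 35.0 grip [0.5319 0.1424 0.1725] err 0.001
top range [0.51  0.124 0.041] [0.635 0.166 0.203]
 foot [0.6289 0.134  0.0347] d [-0.569  0.057  0.82 ] lean 34.9 grip [0.5322 0.1438 0.1742] err 0.001
both range [0.51  0.122 0.024] [0.637 0.166 0.203]
 foot [0.6285 0.1336 0.0343] d [-0.57   0.054  0.82 ] lean 35.0 grip [0.5316 0.1428 0.1736] err 0.001
scene stand zmax [0.02  0.098 0.106] 328
 pocket ((540.2513427734375, -212.36080932617188), (51.890045166015625, 50.53831481933594), 31.59076499938965) 0.1041
 pocket ((595.1920776367188, -297.4747619628906), (49.6636848449707, 48.36375427246094), 33.189491271972656) 0.1039
 base ((529.7438354492188, -250.29351806640625), (174.58241271972656, 248.26043701171875), 31.672571182250977) 0.0056992560300585405
 cradle ((579.6132202148438, 220.61306762695312), (257.47760009765625, 200.8773651123047), 84.1314468383789)
top stand zmax [0.008 0.098 0.109] 190
 pocket ((592.865478515625, -295.9193115234375), (47.7336311340332, 49.552833557128906), 31.814237594604492) 0.1061
 pocket ((539.9805908203125, -211.27757263183594), (48.13137435913086, 49.022911071777344), 32.32344055175781) 0.1058
 base ((567.8452758789062, -253.96588134765625), (111.96351623535156, 201.51315307617188), 32.936683654785156) 0.00643607354298017
 cradle ((578.45166015625, 219.67636108398438), (250.3087921142578, 201.05029296875), 85.68728637695312)
1.1
```

View pics/crop1.png

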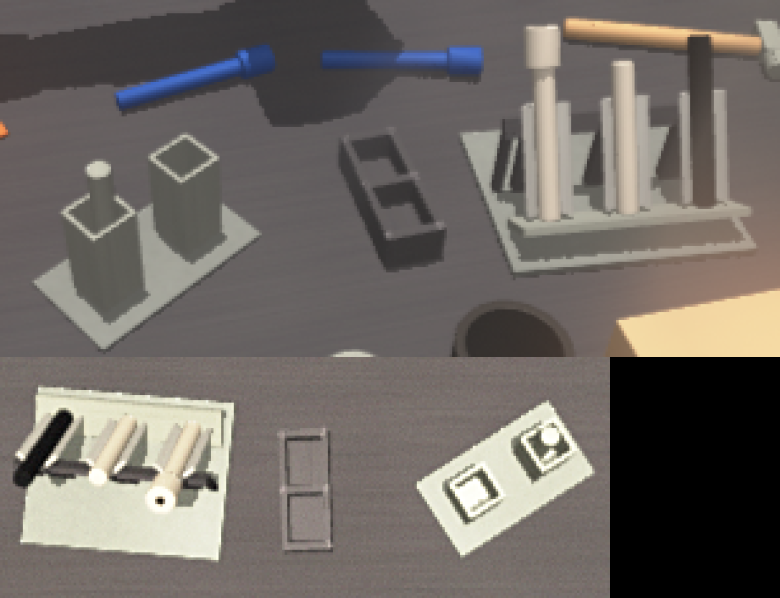

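The crop shows the sheath as the left white headed rod (crop 543,45) in the cradle trough. The empty pocket is at crop (184,155), and the bar stands in the other pocket. The measurements agree with the text: lean 35°, foot z 0.034, rim z 0.105.

I'll make the first transfer leg now.

play_rows(
  plan=[
    [85,[0,0,-0.175],0],
    [85,[-0.0,0,-0.175],0.0],
    [85,[0.9,-0.925,-0.175],0.119],
    [85,[0.9,-0.925,-0.175],0.119],
    [85,[0.9,-0.925,-0.175],0.119],
    [85,[0.9,-0.925,-0.175],0.119],
    [85,[0.9,-0.925,-0.175],0.119],
    [85,[0.9,-0.925,-0.175],0.119],
    [85,[0.9,-0.925,-0.175],0.119],
    [85,[0.9,-0.925,-0.175],0.119],
  ],
)

```text
time_s: 2.1
eef_pos: [0.3484, -0.1979, 0.3017]
eef_rot: [0.0, 0.999, -0.047, 0.001]
wrist_force: [1.8, 0.1, 0.1]
opening: 0.992
grasp_force: 0.0
```

```bash
cat > go.py <<'E'
import sys,numpy as np
from bench import *
from scipy.spatial.transform import Rotation as R
def go(target,yaw=None):
    o=get_obs();w,x,y,z=o["eef_rot"];T=R.from_quat([x,y,z,w]).as_matrix()
    ty=np.degrees(np.arctan2(T[1,0],T[0,0]))
    print("t",o["time_s"],"pos",o["eef_pos"].round(4),"yaw",ty.round(2),"z",T[:,2].round(3),"open",round(o["opening"]*85.4,2),"gf",o["grasp_force"],"wf",o["wrist_force"].round(2))
    print("shift",((np.array(target)-o["eef_pos"])@T/.4).round(4), "turn",None if yaw is None else round((ty-yaw)/180,4))
if __name__=="__main__": go([float(a) for a in sys.argv[1:4]],float(sys.argv[4]))
E
python3 go.py .5316 .1428 .27 -5.3
```

```text
t 2.1 pos [ 0.3484 -0.1979  0.3017] yaw -5.37 z [ 0.001 -0.001 -1.   ] open 84.75 gf 0.0 wf [1.76 0.09 0.14]
shift [ 0.3761 -0.891   0.0789] turn -0.0004
```

play_rows(
  plan=[
    [60,[0.376,-0.891,0.079],0],
    [60,[0.376,-0.891,0.079],0],
    [60,[0.376,-0.891,0.079],0],
    [60,[0.376,-0.891,0.079],0],
    [60,[0.376,-0.891,0.079],0],
    [60,[0.376,-0.891,0.079],0],
    [60,[0.376,-0.891,0.079],0],
    [60,[0.376,-0.891,0.079],0],
    [60,[0.376,-0.891,0.079],0],
    [60,[0.376,-0.891,0.079],0],
  ],
)

```text
time_s: 3.1
eef_pos: [0.5305, 0.1418, 0.2692]
eef_rot: [0.0, 0.999, -0.045, -0.001]
wrist_force: [0.1, -0.8, -0.0]
opening: 0.701
grasp_force: 0.0
```

```bash
python3 go.py .5316 .1428 .151 -5.3
```

```text
t 3.1 pos [0.5305 0.1418 0.2692] yaw -5.21 z [-0.001 -0.    -1.   ] open 59.9 gf 0.0 wf [ 0.08 -0.8  -0.  ]
shift [ 0.0028 -0.0028  0.2954] turn 0.0005
```

play_rows(
  plan=[
    [60,[0.003,-0.003,0.06],0],
    [60,[0.003,-0.003,0.12],0],
    [60,[0.003,-0.003,0.18],0],
    [60,[0.003,-0.003,0.23],0],
    [56,[0.003,-0.003,0.27],0],
    [52,[0.003,-0.003,0.29],0],
    [48,[0.003,-0.003,0.295],0],
    [44,[0.003,-0.003,0.295],0],
    [40,[0.003,-0.003,0.295],0],
    [40,[0.003,-0.003,0.295],0],
  ],
)

```text
time_s: 4.1
eef_pos: [0.5327, 0.1422, 0.1527]
eef_rot: [-0.0, 0.999, -0.047, 0.001]
wrist_force: [-0.2, -0.6, 0.1]
opening: 0.469
grasp_force: 0.0
```

Run:
```python
from go import *
import cv2
go([.5316,.1428,.151],-5.3)
ims=[]
for n,(u,v) in(("scene",(420,195)),("top",(240,180))):
    im=camera(n)["image"][v-50:v+50,u-65:u+65,::-1]; ims.append(cv2.resize(im,(390,300),interpolation=3))
cv2.imwrite("pics/g1.png",np.hstack(ims))
```

```text
t 4.1 pos [0.5327 0.1422 0.1527] yaw -5.34 z [ 0.002  0.    -1.   ] open 40.07 gf 0.0 wf [-0.24 -0.59  0.1 ]
shift [-0.003  -0.0012  0.0043] turn -0.0002
```

View pics/g1.png

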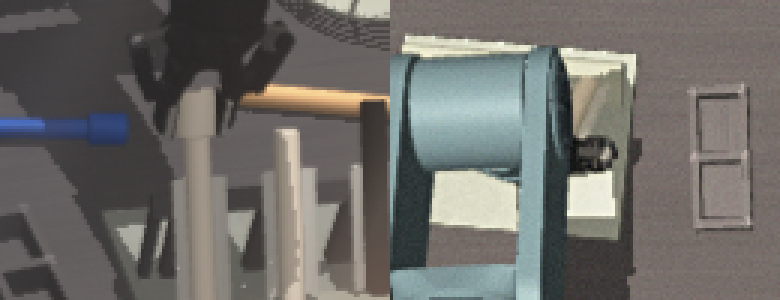

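The fingers straddle the head (left crop 195,110), with the head between the pads. Next I'll close gently.

play_rows(
  plan=[
    [37,[0,0,0],0],
    [36,[0,0,0],0],
    [35,[0,0,0],0],
    [34.5,[0,0,0],0],
  ],
)

```text
time_s: 4.6
eef_pos: [0.5323, 0.1428, 0.152]
eef_rot: [-0.0, 0.999, -0.046, 0.0]
wrist_force: [0.1, 3.1, 2.4]
opening: 0.401
grasp_force: 1.6
```

play_rows(
  plan=[
    [34,[0,0,0],0],
    [34,[0,0,0],0],
  ],
)

```text
time_s: 4.8
eef_pos: [0.5323, 0.1428, 0.1521]
eef_rot: [-0.0, 0.999, -0.046, 0.0]
wrist_force: [-1.1, 5.0, 4.4]
opening: 0.397
grasp_force: 2.4
```

play_rows(
  plan=[
    [33.7,[0,0,0],0],
  ],
)

```text
time_s: 4.9
eef_pos: [0.5323, 0.1428, 0.1521]
eef_rot: [-0.001, 0.999, -0.046, 0.0]
wrist_force: [-0.3, 4.6, 4.1]
opening: 0.395
grasp_force: 6.1
```

play_rows(
  plan=[
    [33.6,[0,-0.0015,0],0],
    [33.6,[0,-0.0015,0],0],
  ],
)

```text
time_s: 5.1
eef_pos: [0.5323, 0.1429, 0.152]
eef_rot: [-0.0, 0.999, -0.046, 0.0]
wrist_force: [-1.1, 2.7, 5.0]
opening: 0.392
grasp_force: 8.3
```

play_rows(
  plan=[
    [33.5,[0,-0.0015,-0.008],0],
    [33.5,[0,-0.0015,-0.016],0],
    [33.5,[0,-0.0015,-0.025],0],
  ],
)

```text
time_s: 5.4
eef_pos: [0.5318, 0.1429, 0.1613]
eef_rot: [0.0, 0.999, -0.047, -0.001]
wrist_force: [-0.5, -0.2, -1.1]
opening: 0.389
grasp_force: 10.3
```

play_rows(
  plan=[
    [33.5,[0.005,0,-0.025],0],
    [33.5,[0.01,0,-0.05],0],
    [33.5,[0.015,0,-0.075],0],
    [33.5,[0.02,0,-0.1],0],
  ],
)

```text
time_s: 5.8
eef_pos: [0.5407, 0.1426, 0.203]
eef_rot: [-0.0, 0.999, -0.047, 0.0]
wrist_force: [-0.1, -0.4, -0.2]
opening: 0.397
grasp_force: 10.3
```

Run:
```python
from go import *
import cv2
go([.56,.1428,.31],-5.3)
im=camera("scene")["image"][120:270,330:530,::-1]
cv2.imwrite("pics/l1.png",cv2.resize(im,(600,450),interpolation=3))
```

```text
t 5.8 pos [0.5407 0.1426 0.203 ] yaw -5.33 z [ 0.001 -0.    -1.   ] open 33.91 gf 10.303708612918854 wf [-0.08 -0.4  -0.25]
shift [ 0.0484 -0.0049 -0.2674] turn -0.0002
```

View pics/l1.png

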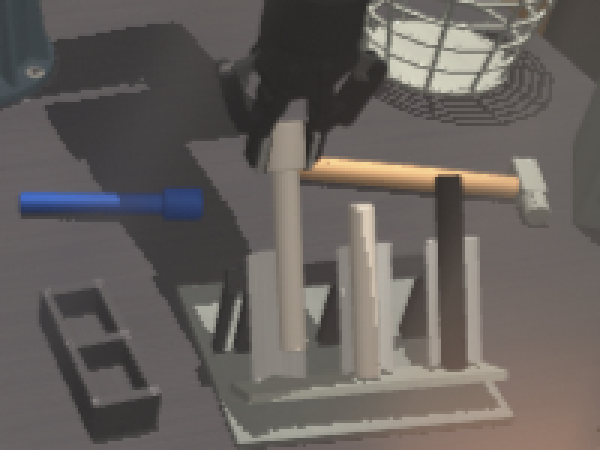

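The sheath has come out with the gripper; its foot is at crop (292,350), clear of the trough. I'll keep lifting.

play_rows(
  plan=[
    [33.5,[0.005,0,-0.03],0],
    [33.5,[0.01,0,-0.08],0],
    [33.5,[0.02,0,-0.13],0],
    [33.5,[0.02,0,-0.18],0],
    [33.5,[0.02,0,-0.23],0],
    [33.5,[0.02,0,-0.28],0],
    [33.5,[0.02,0,-0.31],0],
    [33.5,[0.02,0,-0.325],0],
    [33.5,[0.02,0,-0.33],0],
  ],
)

```text
time_s: 6.75
eef_pos: [0.5482, 0.142, 0.3341]
eef_rot: [-0.0, 0.999, -0.047, 0.0]
wrist_force: [-0.6, 0.2, -0.6]
opening: 0.394
grasp_force: 10.3
```

```bash
cat > see.py <<'E'
from go import *
from h import *
def see(near,save=None,n="scene"):
    c=camera(n)
    for d in masks_of(c,"sheath"):
        Q=cloud(c,d["mask"])
        if len(Q)<50: continue
        m=np.median(Q,0)
        if np.linalg.norm(m-near)>.2 or m[2]<.08: continue
        g=get_obs()["eef_pos"]+[0,0,.023]
        best=min((fit(Q,[g[0]-.17*t,g[1]-.17*s,g[2]-.15,t,s]) for t in(-.5,0,.3) for s in (-.3,0,.3)),key=lambda f:f[2])
        f,a,e=best
        print(n,round(d["conf"],2),len(Q),"foot",f.round(4),"axis",a.round(3),"lean",np.degrees(np.arccos(a[2])).round(1),"grip",(f+.17*a).round(4),"err",e.round(4))
    if save: cv2.imwrite(save,cv2.resize(c["image"][60:310,180:560,::-1],(760,500),interpolation=3))
E
python3 - <<'E'
from see import *
go([.54,-.212,.37],-5.3)
p=get_obs()["eef_pos"]; see(p-[0,0,.06],"pics/u1.png")
E
```

```text
t 6.75 pos [0.5482 0.142  0.3341] yaw -5.33 z [ 0.  0. -1.] open 33.65 gf 10.32104104757309 wf [-0.61  0.19 -0.57]
shift [ 0.0619  0.883  -0.0899] turn -0.0002
scene 0.76 898 foot [0.6453 0.1324 0.2148] axis [-0.572  0.05   0.819] lean 35.1 grip [0.548  0.141  0.3539] err 0.0008
```

View pics/u1.png

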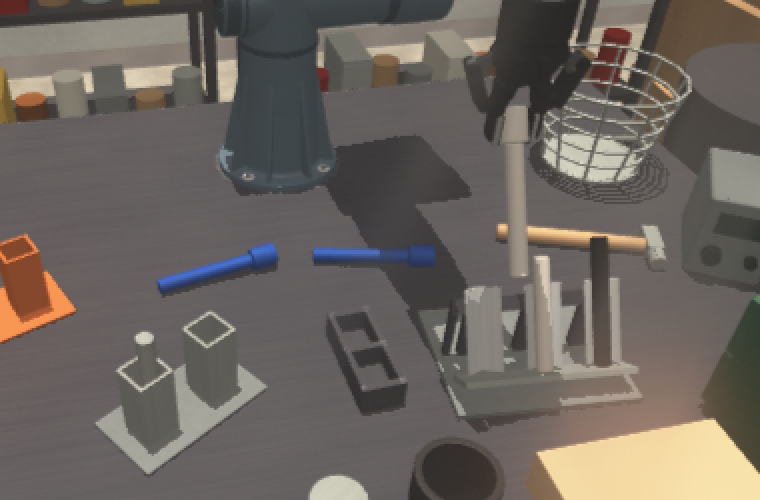

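The sheath is free and held at the grip, still leaning 35° (foot at picture (519,275)). I'll carry it clear of the cradle, then ease the grip so it swings upright.

play_rows(
  plan=[
    [33.5,[0,0.02,0],0],
    [33.5,[0,0.06,0],0],
    [33.5,[0,0.12,0],0],
    [33.5,[0,0.19,0],0],
    [33.5,[0,0.26,0],0],
    [33.5,[0,0.33,0],0],
    [33.5,[0,0.39,0],0],
    [33.5,[0,0.43,0],0],
    [33.5,[0,0.45,0],0],
    [33.5,[0,0.45,0],0],
  ],
)

```text
time_s: 7.85
eef_pos: [0.531, -0.0387, 0.3334]
eef_rot: [0.0, 0.999, -0.048, -0.0]
wrist_force: [-0.9, 0.2, -1.0]
opening: 0.392
grasp_force: 10.3
```

play_rows(
  plan=[
    [33.6,[0,0,0],0],
    [33.6,[0,0,0],0],
  ],
)

```text
time_s: 8.05
eef_pos: [0.5314, -0.0366, 0.3336]
eef_rot: [-0.0, 0.999, -0.046, -0.0]
wrist_force: [-0.4, 0.2, -0.4]
opening: 0.395
grasp_force: 10.3
```

play_rows(
  plan=[
    [33.7,[0,0,0],0],
    [33.7,[0,0,0],0],
  ],
)

```text
time_s: 8.25
eef_pos: [0.5315, -0.0367, 0.3337]
eef_rot: [-0.0, 0.999, -0.046, 0.0]
wrist_force: [0.7, 0.1, -0.4]
opening: 0.393
grasp_force: 9.0
```

Run:
```python
from see import *
go([.54,-.212,.334],-5.3)
p=get_obs()["eef_pos"]; see(p-[0,0,.06])
```

```text
t 8.25 pos [ 0.5315 -0.0367  0.3337] yaw -5.27 z [ 0.  0. -1.] open 33.58 gf 9.031165391206741 wf [ 0.71  0.06 -0.43]
shift [ 0.0615  0.4345 -0.0008] turn 0.0002
scene 0.83 911 foot [ 0.6287 -0.046   0.2138] axis [-0.57   0.048  0.82 ] lean 34.9 grip [ 0.5318 -0.0378  0.3533] err 0.0008
```

play_rows(
  plan=[
    [33.8,[0,0,0],0],
    [33.8,[0,0,0],0],
  ],
)

```text
time_s: 8.55
eef_pos: [0.5314, -0.0372, 0.3337]
eef_rot: [0.0, 0.999, -0.046, -0.0]
wrist_force: [-0.1, 0.4, -0.7]
opening: 0.396
grasp_force: 5.5
```

play_rows(
  plan=[
    [33.87,[0,0,0],0],
    [33.87,[0,0,0],0],
  ],
)

```text
time_s: 8.75
eef_pos: [0.5314, -0.0373, 0.3337]
eef_rot: [-0.0, 0.999, -0.047, -0.0]
wrist_force: [0.1, 0.4, -0.4]
opening: 0.396
grasp_force: 3.3
```

Run:
```python
from see import *
p=get_obs()["eef_pos"]; see(p-[0,0,.06])
```

```text
scene 0.74 1015 foot [ 0.6276 -0.0469  0.2143] axis [-0.567  0.051  0.822] lean 34.7 grip [ 0.5312 -0.0382  0.3541] err 0.0009
```

play_rows(
  plan=[
    [33.9,[0,0,0],0],
    [33.9,[0,0,0],0],
  ],
)

```text
time_s: 9.05
eef_pos: [0.5314, -0.0373, 0.3337]
eef_rot: [-0.0, 0.999, -0.047, -0.0]
wrist_force: [-0.0, 0.5, -1.0]
opening: 0.396
grasp_force: 2.3
```

Run:
```python
from see import *
p=get_obs()["eef_pos"]; see(p-[0,0,.06])
```

```text
scene 0.82 919 foot [ 0.6275 -0.0474  0.2141] axis [-0.566  0.054  0.822] lean 34.7 grip [ 0.5312 -0.0382  0.3538] err 0.0008
```

play_rows(
  plan=[
    [33.9,[0.12,0,0],0],
    [33.9,[0.2,0,0],0],
    [33.9,[0.26,0,0],0],
    [33.9,[0.3,0,0],0],
    [33.9,[0.32,0,0],0],
    [33.9,[0.33,0,0],0],
  ],
)

```text
time_s: 9.75
eef_pos: [0.6631, -0.0496, 0.3332]
eef_rot: [-0.0, 0.999, -0.046, -0.0]
wrist_force: [-0.4, 0.4, -1.5]
opening: 0.395
grasp_force: 2.4
```

Run:
```python
from see import *
p=get_obs()["eef_pos"]; see(p-[0,0,.06])
```

```text
scene 0.64 1010 foot [ 0.7001 -0.0538  0.1861] axis [-0.226  0.02   0.974] lean 13.1 grip [ 0.6618 -0.0504  0.3517] err 0.0006
```

The jerk cut the lean to 13°. Next I'll tighten slightly and carry it over the pocket, turning to line up with the stand's axes.

play_rows(
  plan=[
    [33.75,[0,0,0],0],
    [33.75,[0,0,0],0],
  ],
)

```text
time_s: 10.05
eef_pos: [0.6624, -0.0494, 0.3341]
eef_rot: [0.0, 0.999, -0.047, 0.0]
wrist_force: [1.0, 0.0, 0.0]
opening: 0.396
grasp_force: 4.8
```

```bash
python3 go.py .508 -.232 .333 32.5
```

```text
t 10.05 pos [ 0.6624 -0.0494  0.3341] yaw -5.33 z [ 0. -0. -1.] open 33.86 gf 4.777538180351257 wf [1.03 0.01 0.03]
shift [-0.3419  0.4903  0.0028] turn -0.2102
```

play_rows(
  plan=[
    [33.75,[-0.01,0.015,0],-0.006],
    [33.75,[-0.035,0.05,0],-0.02],
    [33.75,[-0.075,0.107,0],-0.045],
    [33.75,[-0.12,0.172,0],-0.075],
    [33.75,[-0.17,0.244,0],-0.105],
    [33.75,[-0.22,0.315,0],-0.135],
    [33.75,[-0.265,0.38,0],-0.165],
    [33.75,[-0.305,0.437,0],-0.19],
    [33.75,[-0.332,0.476,0],-0.205],
    [33.75,[-0.342,0.49,0],-0.21],
  ],
)

```text
time_s: 11.05
eef_pos: [0.5069, -0.2335, 0.3341]
eef_rot: [0.0, 0.96, 0.279, -0.0]
wrist_force: [0.4, 0.0, -0.1]
opening: 0.396
grasp_force: 4.8
```

play_rows(
  plan=[
    [33.75,[0,0,0],0],
    [33.75,[0,0,0],0],
  ],
)

```text
time_s: 11.25
eef_pos: [0.5087, -0.2315, 0.3339]
eef_rot: [-0.0, 0.96, 0.279, 0.0]
wrist_force: [0.3, 0.0, -1.1]
opening: 0.399
grasp_force: 4.8
```

Run:
```python
from see import *
go([.508,-.232,.29],32.5)
p=get_obs()["eef_pos"]; see(p-[0,0,.06],"pics/s1.png"); see(p-[0,0,.06],n="top")
```

```text
t 11.25 pos [ 0.5087 -0.2315  0.3339] yaw 32.44 z [ 0.001  0.    -1.   ] open 34.07 gf 4.800433963537216 wf [ 0.25  0.01 -1.08]
shift [-2.200e-03  1.000e-04  1.096e-01] turn -0.0003
scene 0.96 721 foot [ 0.5399 -0.2134  0.1869] axis [-0.189 -0.119  0.975] lean 12.9 grip [ 0.5077 -0.2337  0.3526] err 0.0008
```

View pics/s1.png

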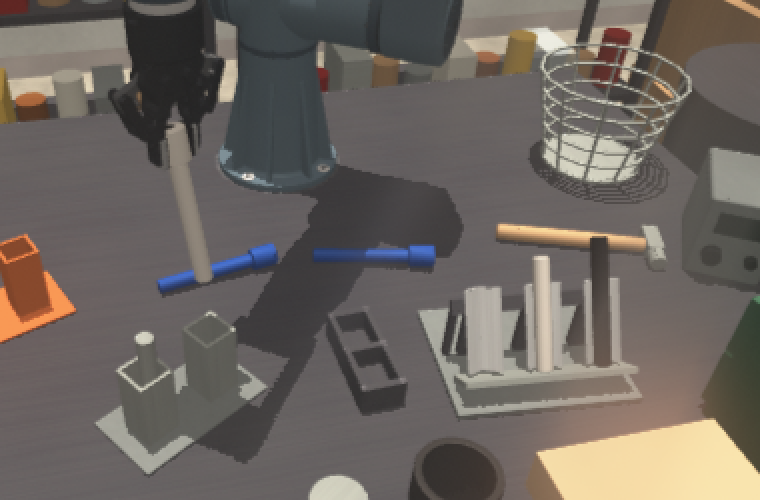

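The foot is over the empty pocket: measured (0.540,-0.213) against the pocket centre (0.540,-0.212). I'll lower it into the mouth.

play_rows(
  plan=[
    [33.75,[0,0,0.03],0],
    [33.75,[0,0,0.08],0],
    [33.75,[0,0,0.13],0],
    [33.75,[0,0,0.17],0],
    [33.75,[0,0,0.19],0],
    [33.75,[0,0,0.205],0],
    [33.75,[0,0,0.22],0],
    [33.75,[0,0,0.235],0],
    [33.85,[0,0,0.242],0],
    [33.87,[0,0,0.242],0],
  ],
)

```text
time_s: 12.45
eef_pos: [0.5084, -0.2319, 0.2367]
eef_rot: [-0.0, 0.96, 0.28, -0.0]
wrist_force: [-0.3, -1.3, -0.7]
opening: 0.396
grasp_force: 3.3
```

Run:
```python
from see import *
go([.508,-.232,.16],32.5)
p=get_obs()["eef_pos"]; see(p-[0,0,.06])
```

```text
t 12.45 pos [ 0.5084 -0.2319  0.2367] yaw 32.47 z [-0.  0. -1.] open 33.84 gf 3.292180225253105 wf [-0.29 -1.28 -0.65]
shift [-0.0008 -0.0003  0.1917] turn -0.0002
scene 0.94 675 foot [ 0.5392 -0.2138  0.0898] axis [-0.186 -0.122  0.975] lean 12.9 grip [ 0.5075 -0.2345  0.2555] err 0.0007
```

Inside the mouth by 16 mm. Next I'll shift the head towards upright slowly, with the foot against the inner wall, and watch the force.

play_rows(
  plan=[
    [33.87,[0.012,0,0],0],
    [33.87,[0.024,0,0.005],0],
    [33.87,[0.034,0,0.01],0],
    [33.87,[0.042,0,0.015],0],
    [33.87,[0.05,0,0.02],0],
    [33.87,[0.057,0,0.025],0],
    [33.87,[0.062,0,0.03],0],
  ],
)

```text
time_s: 13.25
eef_pos: [0.5295, -0.2185, 0.2246]
eef_rot: [-0.0, 0.96, 0.28, -0.0]
wrist_force: [-0.3, -0.3, -1.2]
opening: 0.396
grasp_force: 3.3
```

Run:
```python
from see import *
go([.54,-.212,.16],32.5)
p=get_obs()["eef_pos"]; see(p-[0,0,.06])
```

```text
t 13.25 pos [ 0.5295 -0.2185  0.2246] yaw 32.48 z [-0.  0. -1.] open 33.82 gf 3.28225739300251 wf [-0.3  -0.25 -1.16]
shift [0.0308 0.0004 0.1615] turn -0.0001
scene 0.69 519 foot [ 0.5481 -0.2073  0.0751] axis [-0.116 -0.083  0.99 ] lean 8.2 grip [ 0.5284 -0.2214  0.2433] err 0.0008
```

play_rows(
  plan=[
    [33.87,[0.008,0,0.005],0],
    [33.87,[0.016,0,0.01],0],
    [33.87,[0.024,0,0.015],0],
    [33.87,[0.031,0,0.025],0],
    [33.87,[0.031,0,0.04],0],
    [33.87,[0.031,0,0.06],0],
    [33.87,[0.031,0,0.08],0],
    [33.87,[0.031,0,0.1],0],
    [33.87,[0.031,0,0.115],0],
    [33.87,[0.031,0,0.125],0],
  ],
)

```text
time_s: 14.35
eef_pos: [0.5395, -0.2119, 0.174]
eef_rot: [-0.0, 0.96, 0.28, -0.0]
wrist_force: [-0.5, 0.0, -1.1]
opening: 0.396
grasp_force: 3.2
```

Run:
```python
from see import *
go([.54,-.212,.16],32.5)
p=get_obs()["eef_pos"]; see(p-[0,0,.06])
```

```text
t 14.35 pos [ 0.5395 -0.2119  0.174 ] yaw 32.46 z [-0.001  0.001 -1.   ] open 33.82 gf 3.2498198747634888 wf [-0.54  0.05 -1.08]
shift [0.0009 0.0009 0.0349] turn -0.0002
scene 0.56 370 foot [ 0.5472 -0.2077  0.0231] axis [-0.053 -0.041  0.998] lean 3.8 grip [ 0.5382 -0.2147  0.1928] err 0.0007
```

play_rows(
  plan=[
    [33.87,[0,0,0.006],0],
    [33.87,[0,0,0.012],0],
    [33.87,[0,0,0.018],0],
    [33.87,[0,0,0.022],0],
    [33.87,[0,0,0.025],0],
    [33.87,[0,0,0.0275],0],
  ],
)

```text
time_s: 15.05
eef_pos: [0.5398, -0.212, 0.1638]
eef_rot: [-0.0, 0.96, 0.28, -0.0]
wrist_force: [0.2, -0.6, -0.7]
opening: 0.399
grasp_force: 3.3
```

play_rows(
  plan=[
    [33.87,[0,0,0.002],0],
    [33.87,[0,0,0.004],0],
    [33.87,[0,0,0.004],0],
  ],
)

```text
time_s: 15.35
eef_pos: [0.5398, -0.212, 0.1622]
eef_rot: [-0.0, 0.96, 0.28, -0.0]
wrist_force: [-1.2, -0.1, -1.1]
opening: 0.395
grasp_force: 3.3
```

Run:
```python
from see import *
go([.54,-.212,.16],32.5)
p=get_obs()["eef_pos"]; see(p-[0,0,.06])
```

```text
t 15.35 pos [ 0.5398 -0.212   0.1622] yaw 32.47 z [-0.  0. -1.] open 33.71 gf 3.2536759972572327 wf [-1.25 -0.08 -1.1 ]
shift [0.0004 0.0004 0.0055] turn -0.0002
scene 0.77 398 foot [ 0.5418 -0.2068  0.0114] axis [-0.014 -0.052  0.999] lean 3.1 grip [ 0.5395 -0.2157  0.1812] err 0.001
```

play_rows(
  plan=[
    [33.87,[0,0,0.0015],0],
    [33.87,[0,0,0.003],0],
    [33.87,[0,0,0.003],0],
  ],
)

```text
time_s: 15.75
eef_pos: [0.54, -0.2121, 0.1614]
eef_rot: [0.0, 0.96, 0.28, 0.0]
wrist_force: [-0.4, 0.2, 0.7]
opening: 0.394
grasp_force: 3.4
```

play_rows(
  plan=[
    [33.87,[0,0,0.0015],0],
    [33.87,[0,0,0.003],0],
    [33.87,[0,0,0.003],0],
  ],
)

```text
time_s: 16.05
eef_pos: [0.5406, -0.2124, 0.1611]
eef_rot: [0.001, 0.96, 0.28, 0.001]
wrist_force: [-1.4, 1.3, 6.3]
opening: 0.4
grasp_force: 4.8
```

It's on the floor (6 N). I'll ease back up and open slowly.

play_rows(
  plan=[
    [33.87,[0,0,-0.0025],0],
    [33.95,[0,0,-0.0025],0],
    [34.1,[0,0,-0.0025],0],
    [34.5,[0,0,-0.0025],0],
    [35.5,[0,0,-0.0025],0],
    [38,[0,0,-0.0025],0],
    [42,[0,0,-0.0025],0],
    [48,[0,0,-0.0025],0],
    [54,[0,0,-0.0025],0],
    [60,[0,0,-0.0025],0],
  ],
)

```text
time_s: 17.05
eef_pos: [0.5399, -0.212, 0.1609]
eef_rot: [0.0, 0.96, 0.28, 0.0]
wrist_force: [-0.3, -0.4, 0.2]
opening: 0.7
grasp_force: 0.0
```

Run:
```python
from see import *
go([.54,-.212,.3],32.5)
p=get_obs()["eef_pos"]; see(p-[0,0,.06])
```

```text
t 17.05 pos [ 0.5399 -0.212   0.1609] yaw 32.47 z [ 0. -0. -1.] open 59.82 gf 0.0 wf [-0.28 -0.44  0.21]
shift [ 4.000e-04  1.000e-04 -3.477e-01] turn -0.0002
scene 0.64 427 foot [ 0.5468 -0.208   0.0097] axis [ 0.004 -0.005  1.   ] lean 0.4 grip [ 0.5476 -0.2088  0.1797] err 0.0006
```

Released, upright and on the floor. I'll retreat straight up.

play_rows(
  plan=[
    [60,[0,0,-0.02],0],
    [60,[0,0,-0.06],0],
    [60,[0,0,-0.12],0],
    [60,[0,0,-0.2],0],
    [60,[0,0,-0.28],0],
    [60,[0,0,-0.33],0],
    [60,[0,0,-0.35],0],
    [60,[0,0,-0.35],0],
  ],
)

```text
time_s: 17.95
eef_pos: [0.5403, -0.2123, 0.3024]
eef_rot: [0.001, 0.96, 0.28, 0.001]
wrist_force: [-0.4, -1.0, -0.7]
opening: 0.703
grasp_force: 0.0
```

Run:
```python
from see import *
see(np.array([.54,-.21,.12]),"pics/end.png")
```

```text
scene 0.8 392 foot [ 0.5411 -0.209   0.0502] axis [ 0.094 -0.003  0.996] lean 5.4 grip [ 0.5571 -0.2096  0.2194] err 0.0013
```

View pics/end.png

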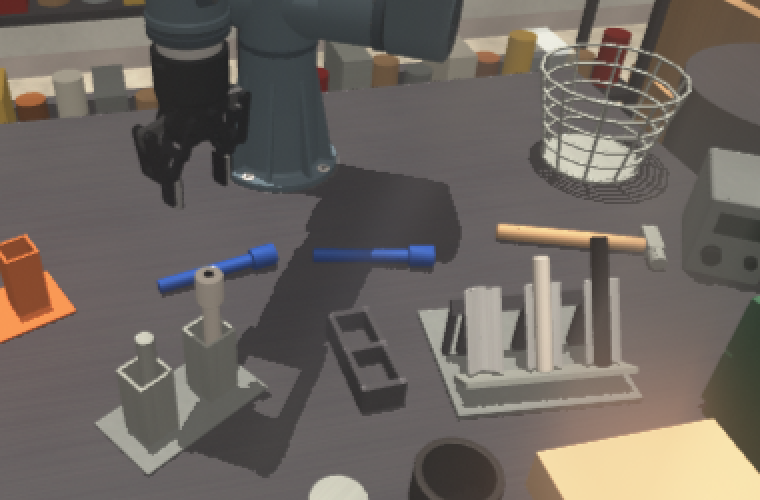

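The sheath stands upright in the pocket (head at 209,285), the gripper is clear above it, and the other rods haven't moved. The last fit's foot height is off because its starting guess came from the raised gripper. The fit before the retreat gave foot z 0.0097 and lean 0.4°.

```bash
python3 -c "
from bench import *
print(hand_in())"
```

```text
the job is handed in; nothing more can be done
None
```

The sheath is standing head up on the floor of the stand's empty pocket and released, and I have handed the job in at about 18 s. `hand_in()` gave no verdict, so I can't confirm the judged result; the highest grip force I read was 10.3 N.

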